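# Raise the rearing box lid to the index and hold it

### The arm

A 6-joint arm with a two-finger parallel gripper is mounted at the origin on the work surface. World frame = base frame: x ahead of the robot, y to its left, z up, the work surface at z = 0. Lengths are in m, angles in degrees, forces in N, time in s.
With the tool pointing down it reaches from about 0.375 to 0.9 m from the base axis. Payload 3.1 kg.
Tool frame: the origin (TCP) lies at the very end of the fingers, on their centre line; the grasp point (between the pads) lies grip_point_offset behind it (grip_point_offset is the distance from the TCP to the grasp point, in m); z points along the fingers, y is the line along which they close (so a half turn about z gives the same grasp; the last joint's range is limited). The gripper opens to 87 mm and grips with 3 to 60 N. Pads are 19 mm wide; open, the fingers measure 117 mm over their backs; the gripper's body (75 mm by 190 mm) begins 51 mm behind the grasp point.
Start: joints at [61.278, 30.224, 82.088, -0, 67.689, -10.227], TCP at [0.198, 0.593, 0.223] pointing down, gripper open.
Joint ranges: [-176.69, 176.69], [-43.24, 126.21], [12.49, 139.97], [-82, 262], [0, 151.66], [-163.58, 163.58]. Speed limits (degrees/s): [159.86, 159.86, 180, 180, 180, 180].

### API

Orientations are given as a 3x3 rotation matrix whose columns are the frame's x, y, z axes.
In Python, from rig import * gives the robot as it stands.
- The arm moves only by the tool move_arm, never from a script. Its argument "increments" is a list of rows, each a list of 3 entries, a list of its own where there are three numbers: the shift along the tool's x, y, z in units of 30 mm (1.0 is 30 mm), then the turn, a rotation vector about the tool's x, y, z in units of 120 degrees (1.0 is 120 degrees), then the closure, from 0 (fully open) to 1 (shut). A call has 1 to 20 rows; each row shifts and turns the commanded pose from where the row before left it, along the tool's axes as they then stand; what a row does not reach is not made up. A row lasts 1/12 s, in which the tool goes at most 41.7 mm and 7.16 degrees, less where a joint would pass 70% of its speed; a pose out of reach is approached as far as the arm can. A call with a number of a shift or a turn outside -1 to 1 is refused whole. A call with a gripper value outside its range is refused whole. The fingers move at their own pace and stop on an object; the grip force is fixed at half the most. Time passes only in rows, so rows that do not move let the fingers close. It gives the time, the measured TCP pose, the force, the opening and the grip force at its end, in the units of the state.
- read_state(): the state, without advancing time (a new reading comes with each control period).
- capture(name): name is "side" or "top"; returns a dict with "img" (400x640x3 uint8, red, green, blue), "mtx" (3x3 intrinsics, pixels), "distortion" ([k1, k2, p1, p2, k3] as OpenCV has them; the pictures are not rectified), "eye" and "rotation" of the camera in the world. Camera axes: x right, y down, z forward; pixel columns grow to the right and rows downward; lengths in m; the calibration is good to about 2 mm. A picture is of the moment at which its call begins. There is no depth.
- hand_in(): hands the job in; it is judged then, once.
Trained networks look in a picture, given as the dict that the camera call returned (one of the last four; its "shot" number tells which), for a name from the list of things; names that differ only in an ending like _2 or _b are one class to them, and where a whole thing is asked for, a point or a joint stands for the part that bears it (a point fixed in the world has none). Each returns a list of dicts, best first, with "confidence" (0 to 1); they miss things now and then, are a little off and sometimes report something else, mostly with a low value. They report only what shows in the picture. A call takes as long as a camera call. They do not tell look-alikes from the thing itself.
- search_frame(picture, label): "extent" ([left, top, right, bottom] as shares, 0 to 1, of the picture: columns of its width, rows of its height, round what is visible of it).
- pinpoint(picture, label): "xy" ([column, row] as shares, 0 to 1, of the picture: columns of its width, rows of its height: a listed point, or the origin of a listed thing).
The state is a dict: "time_s": time; "joint_positions": joint angles; "qvel": joint speeds; "tau": joint torques, N m; "position": TCP position; "tcp_rot": TCP orientation; "force": force on the tool from outside, world axes, zero at the start; "moment": the same for the moment, N m; "opening": opening from 0.0 (shut) to 1.0 (fully open); "grasp_force": force on a finger pad.
Only numpy, scipy, OpenCV 4.12 (cv2) and the standard library are available. Lean on these libraries where they do the work, as an engineer would, in place of code of your own. Each camera call takes 0.05 s, during which the arm holds its last target. There are 200 camera calls.

### The job

A colleague is about to pick beetles out of the rearing box: unhook the steel dipper that hangs on the lid's bar handle and stand it upright on the green mat, leaving the lid shut meanwhile. Then lift the lid by its handle until its black pointer stands at the orange index clip on the quadrant scale, not swinging it far past, and finish while still holding it there by the handle, because it falls shut when let go. Do not shift the clip, do not drop the dipper, and leave the dish, the jar and the slide box where they are.

Things in the scene. Friction and masses are not known exactly. Their poses are not given: they have to be found in the camera images.
- box: Cream rearing box, fixed: 200 deep (x) x 260 wide (y) x 130 mm high to the rim. Origin: centre of its underside, on the table. The handle is on its front (-x); the lid's hinge runs along y at the top of the far side, (+100, 0, 137) mm from the origin. The aluminium quadrant scale (radius 139 to 161 mm about the hinge) stands at its right side, y = -139 mm.
- handle_mid (a point): Middle of the lid's handle bar; axes turn with the lid: x from the bar to the hinge, y along the bar. Steel bar, 14 mm round, 190 mm long, held 56 mm in front of the lid's front edge by two arms 10 mm wide at y = +-84 mm, so fingers fit on both sides of it from above. Shut, its axis is 137 mm above the table.
- lid_hinge (a point): Middle of the lid's hinge line, 256 mm from the bar's axis; axes as handle_mid. The lid is 200 x 260 x 10 mm, a pale clear panel in a cream frame.
- lid (a joint): Opening angle of the lid, rad: 0 shut (level), growing as the handle goes up and over the hinge; up to 1.4. About 2 to 4 N upward at the bar carries it; it has next to no friction and falls shut.
- index (a joint): Angle of the orange index clip on the scale, rad, on the same zero as the lid: the pointer stands at the clip when lid equals this. Stiff; it lies between 0.42 and 0.82.
- index_clip (a point): Centre of the orange clip (34 mm radially x 14 mm along the arc x 18 mm thick), 150 mm from the hinge axis at the quadrant; x points to the hinge axis, y along the hinge.
- lid_pointer (a point): Tip of the black pointer on the lid's right edge, 140 mm from the hinge axis, in the lid's middle plane; axes as handle_mid.
- dipper_mid (a point): Half-way up the dipper on its cup's axis, 88 mm above the foot; z up along it, x from its handle to the hook's lip. Steel cup 50 mm across, 50 high; about 0.14 kg. An upright flat handle, 12 mm thick (x) x 22 mm wide (y), rises at x = -22 mm to 176 mm above the foot; its top 48 mm is a blue grip, clear above the hook.
- dipper: The whole dipper; origin at the centre of its foot, axes as dipper_mid. Its foot hangs 24 mm above the table. To unhook: lift 20 to 35 mm, no more (at 55 mm the cup comes up against the bar), then draw it 70 mm or more away from the box along its -x, then up.
- dipper_grip (a point): Centre of the dipper's blue grip (12 x 22 x 48 mm), 152 mm above the foot, 22 mm in front (-x) of the cup's axis.
- dipper_hook (a point): Point under the dipper's hook where the bar's axis lies while it hangs: x = -5 mm, 113 mm above the foot. The hook, 22 mm wide, leaves the handle's back towards +x, 120 to 128 mm above the foot, and ends in a lip hanging 16 mm below its underside at x = 6 to 12 mm; 4 mm free on each side of the bar.
- mat: Round green mat, 116 mm across and 3 mm thick, fixed flat on the table; origin on the table under its centre.
- mat_top (a point): Centre of the mat's upper face.
- dish: Closed glass Petri dish with golden contents, 92 mm across, 21 mm high; origin at its underside. Leave alone.
- jar: Amber sample jar with a white cap, 56 mm across, 75 mm high; origin at its underside. Leave alone.
- slidebox: Wooden slide box, 85 x 95 mm, 34 mm high; origin at its underside. Leave alone.
There are look-alikes about, which are no part of the job. Of the things that look like the mat, the smaller one is meant.

How it is judged (in metres and radians):
On the way:
1. the dipper stands upright and let go on the green mat while the lid is still shut (horizontal distance between dipper_mid and mat_top below 0.035 m and angle between dipper_mid's own z axis and vertical below 0.1 rad and contact force between dipper and mat above 0.4 N and contact force between the fingers and dipper below 0.1 N and linear speed of dipper below 0.03 m/s and value of joint lid below 0.08 rad), for 0.2 s.
At the end, for the whole second after the job is handed in: The fingers hold the lid by its handle, at rest, at the clip's angle to within 0.055 rad (pointer still at the clip), nothing else touching box or lid to carry it, while the dipper stands upright, let go, on the green mat, its cup's axis within 35 mm of the mat's centre (angle between the x axis of handle_mid and the x axis of index_clip, either way round below 0.055 rad and velocity of joint lid between -0.05 and 0.05 rad/s and contact force between the fingers and handle_bar above 0.8 N and contact force between each of dipper, dish, jar, slidebox and box below 0.05 N and horizontal distance between dipper_mid and mat_top below 0.035 m and angle between dipper_mid's own z axis and vertical below 0.1 rad and contact force between dipper and mat above 0.4 N and contact force between the fingers and dipper below 0.1 N and linear speed of dipper below 0.03 m/s); the arm keeps its last pose, push and grip.
It fails at once if the lid swung more than 0.2 rad past the clip (z of handle_mid in the frame of index_clip above 0.051 m).
It fails at once if the index clip shifted by more than 6 mm (distance of index_clip from where it was at the start of the episode above 0.006 m).
It fails at once if the dipper dropped from more than about 25 mm, or thrown (contact force between the fingers and dipper below 0.05 N and linear speed of dipper above 0.7 m/s).
It fails at once if the dipper tipped over (angle between dipper_mid's own z axis and vertical above 0.8 rad).
It fails at once if the dish, jar or slide box moved by more than 20 mm (distance of any of dish, jar, slidebox from where it was at the start of the episode above 0.02 m).
It also fails if it takes over 61 s, if anything falls off the work surface, if the arm or the gripper's body presses on something with over 40 N, if the wrist force passes 120 N, or if a joint passes its speed limit or range.

## Working session

There is one attempt and no reset: what is moved stays moved. The work goes in short steps, Python scripts to look and compute and a tool call to move; the robot and the scene stay as the last step left them, time stands still between calls to the robot, and variables do not carry over. Pictures are saved under pics/ and viewed, at most 10 in all, crops included, and the job is handed in when it is done.

Besides the shell and the picture viewer there is one more tool, called after "Request:" as name([rows], argument=value, ...), one row to a line, values as JSON. move_arm: Moves the arm, as the interface text tells. Its arguments: {"type":"object","properties":{"increments":{"type":"array"}},"required":["increments"]}

```bash
mkdir -p pics; cat > h.py <<'E'
from rig import *
import numpy as np, cv2
def px(c,xy): return np.array([xy[0]*640,xy[1]*400])
def ray(c,uv):
    n=cv2.undistortPoints(np.array([[uv]],float),np.array(c["mtx"]),np.array(c["distortion"]))[0,0]
    d=np.array(c["rotation"])@np.array([n[0],n[1],1.]); return np.array(c["eye"]),d/np.linalg.norm(d)
def onz(c,uv,z):
    e,d=ray(c,uv); return e+d*(z-e[2])/d[2]
def tri(rs):
    A=sum(np.eye(3)-np.outer(d,d) for e,d in rs); b=sum((np.eye(3)-np.outer(d,d))@e for e,d in rs)
    return np.linalg.solve(A,b)
def proj(c,P):
    R=np.array(c["rotation"]).T; return cv2.projectPoints(np.array(P,float).reshape(-1,1,3),cv2.Rodrigues(R)[0],-R@np.array(c["eye"]),np.array(c["mtx"]),np.array(c["distortion"]))[0][:,0]
def save(c,n,box=None,s=1):
    im=c["img"][:,:,::-1]
    if box: im=im[box[1]:box[3],box[0]:box[2]]
    cv2.imwrite("pics/"+n,cv2.resize(np.ascontiguousarray(im),None,fx=s,fy=s,interpolation=cv2.INTER_CUBIC))
E
python3 - <<'E'
from h import *
np.set_printoptions(precision=3,suppress=True)
s=read_state();print(s["time_s"],s["position"],s["tcp_rot"],s["opening"])
import rig; print([k for k in dir(rig) if not k.startswith('_')])
cs=[capture("top"),capture("side")]
for c in cs: print(c["shot"],c["eye"],c["rotation"])
for n,c in zip(("top","side"),cs): save(c,n+"0.png",s=1.25)
for l in ["box","handle_mid","lid_hinge","index_clip","lid_pointer","dipper_mid","dipper","dipper_grip","dipper_hook","mat_top","dish","jar","slidebox"]:
    for n,c in zip("ts",cs):
        print(l,n,[(px(c,d["xy"]).round(0).tolist(),round(d["confidence"],2)) for d in pinpoint(c,l)][:4])
E
```

```text
0.0 [0.198 0.592 0.222] [[-0.948  0.317 -0.001]
 [ 0.317  0.948 -0.002]
 [ 0.    -0.002 -1.   ]] 1.0037304983923325
['PlanningError', 'capture', 'grip_point_offset', 'hand_in', 'pinpoint', 'read_state', 'search_frame']
1 [ 0.367 -0.053  1.33 ] [[ 0.005 -0.981  0.196]
 [-1.    -0.001  0.019]
 [-0.018 -0.196 -0.98 ]]
2 [-0.177 -0.795  1.016] [[ 0.7   -0.46   0.546]
 [-0.714 -0.444  0.542]
 [-0.006 -0.769 -0.639]]
box t [([275.0, 200.0], 0.91), ([452.0, 238.0], 0.56), ([288.0, 246.0], 0.35)]
box s [([293.0, 200.0], 0.58)]
handle_mid t [([273.0, 246.0], 0.87)]
handle_mid s [([257.0, 190.0], 0.63)]
lid_hinge t [([264.0, 157.0], 0.77), ([202.0, 262.0], 0.37)]
lid_hinge s [([312.0, 157.0], 0.65), ([387.0, 269.0], 0.36)]
index_clip t [([318.0, 193.0], 0.53), ([289.0, 244.0], 0.39)]
index_clip s []
lid_pointer t [([315.0, 196.0], 0.9)]
lid_pointer s [([314.0, 191.0], 0.82)]
dipper_mid t [([287.0, 242.0], 0.46)]
dipper_mid s [([265.0, 204.0], 0.71)]
dipper t [([288.0, 243.0], 0.79)]
dipper s [([268.0, 228.0], 0.59)]
dipper_grip t [([285.0, 248.0], 0.68), ([276.0, 200.0], 0.5)]
dipper_grip s [([353.0, 306.0], 0.74), ([260.0, 188.0], 0.56)]
dipper_hook t [([282.0, 245.0], 0.58)]
dipper_hook s [([263.0, 194.0], 0.59)]
mat_top t [([405.0, 208.0], 0.89), ([402.0, 153.0], 0.63), ([273.0, 246.0], 0.39), ([201.0, 263.0], 0.3)]
mat_top s [([416.0, 236.0], 0.61), ([387.0, 270.0], 0.59)]
dish t [([453.0, 237.0], 0.88)]
dish s [([404.0, 316.0], 0.94)]
jar t [([204.0, 262.0], 0.89)]
jar s [([204.0, 200.0], 0.75)]
slidebox t [([415.0, 258.0], 0.93), ([316.0, 198.0], 0.27)]
slidebox s [([356.0, 306.0], 0.9)]
```

View pics/top0.png

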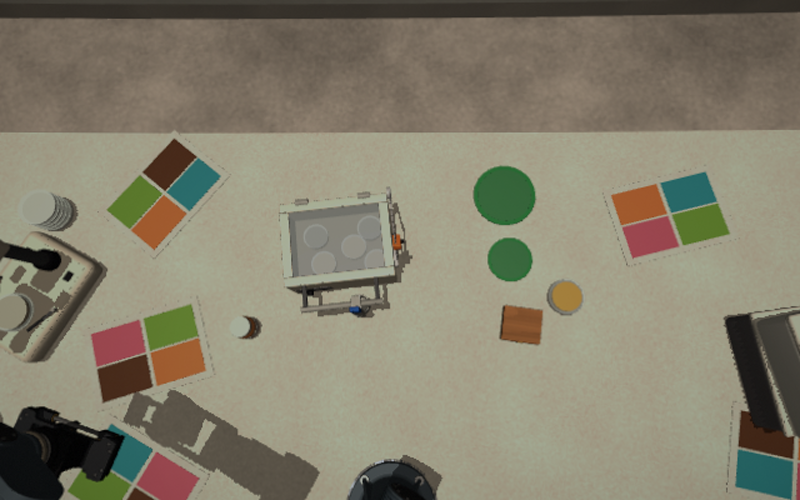

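View pics/side0.png

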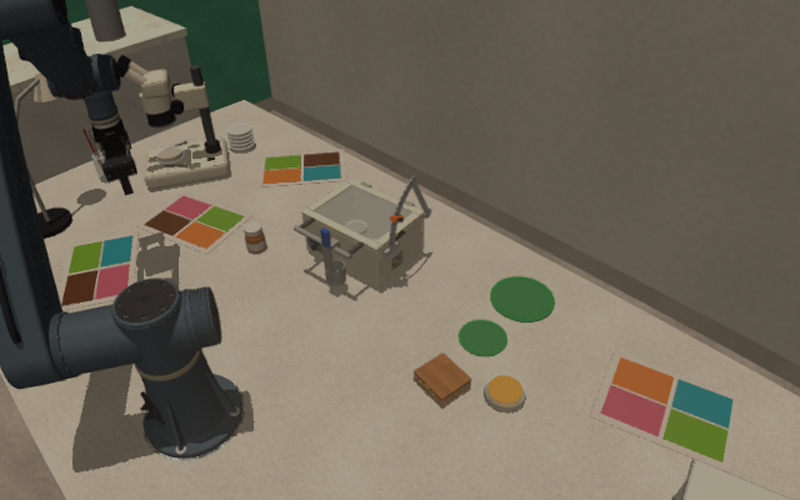

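The top picture shows the box near (270,195) px, the blue grip at (285,247) and the orange clip at (318,193). There are two green discs: a small one at (408,208), which is the mat I want, and a larger look-alike at (403,156). The side picture shows the dipper hanging at (262,190), with the discs at (387,270) small and (417,240) large. Next I fit the poses and check a crop.

```bash
python3 - <<'E'
from h import *
from scipy.optimize import least_squares
np.set_printoptions(precision=4,suppress=True)
cs=[capture("top"),capture("side")]
save(cs[1],"crop0.png",(220,130,440,295),3.5)
def seg(c,lo,hi,box):
    hsv=cv2.cvtColor(c["img"],cv2.COLOR_RGB2HSV); m=cv2.inRange(hsv,lo,hi); M=np.zeros_like(m); x0,y0,x1,y1=box; M[y0:y1,x0:x1]=m[y0:y1,x0:x1]
    n,l,st,ce=cv2.connectedComponentsWithStats(M); i=1+np.argmax(st[1:,4]); return ce[i],st[i]
mb=[(380,185,432,228),(360,250,410,288)]; ob=[(305,180,330,205),(305,165,330,185)]; bb=[(270,235,300,260),(250,175,275,205)]
res={}
for n,lo,hi,bx in [("mat",(40,80,30),(90,255,255),mb),("clip",(3,150,80),(20,255,255),ob),("blue",(100,100,30),(130,255,255),bb)]:
    q=[seg(c,lo,hi,b) for c,b in zip(cs,bx)]; print(n,[(a[0],a[1]) for a in q])
    res[n]=tri([ray(c,a[0]) for c,a in zip(cs,q)]); print(n,res[n])
    if n=="mat": print([onz(c,a[0],.003) for c,a in zip(cs,q)])
loc={"box":(0,0,0),"handle_mid":(-.156,0,.137),"lid_hinge":(.1,0,.137),"lid_pointer":None}
# lid_pointer: 140mm from hinge, right edge
loc["lid_pointer"]=(-.04,-.135,.137)
obs=[]
for l in loc:
    for k,c in enumerate(cs):
        d=pinpoint(c,l)
        if d and d[0]["confidence"]>.5: obs.append((l,k,px(c,d[0]["xy"])))
def f(p,full=False):
    R=np.array([[np.cos(p[2]),-np.sin(p[2]),0],[np.sin(p[2]),np.cos(p[2]),0],[0,0,1]])
    return np.concatenate([proj(cs[k],R@np.array(loc[l])+[p[0],p[1],0])[0]-uv for l,k,uv in obs])
r=least_squares(f,[.6,.05,0],loss="soft_l1"); p=r.x; print("box",p,np.degrees(p[2])); 
for o,e in zip(obs,f(p).reshape(-1,2)): print(o[0],o[1],e)
R=np.array([[np.cos(p[2]),-np.sin(p[2]),0],[np.sin(p[2]),np.cos(p[2]),0],[0,0,1]])
for n in res: print(n,"local",R.T@(res[n]-[p[0],p[1],0]))
cl=R.T@(res["clip"]-[p[0],p[1],0]); print("clip ang",np.arctan2(cl[2]-.137,.1-cl[0]))
# visual check
im=cs[0]["img"][:,:,::-1].copy()
for x,y,z in [(-.1,-.13,.142),(-.1,.13,.142),(.1,.13,.142),(.1,-.13,.142),(-.156,-.095,.137),(-.156,.095,.137)]:
    u=proj(cs[0],R@np.array([x,y,z])+[p[0],p[1],0])[0]; cv2.circle(im,(int(round(u[0]*1)),int(round(u[1]))),1,(0,0,255),-1)
cv2.imwrite("pics/fit.png",cv2.resize(im[140:270,210:350],None,fx=4,fy=4,interpolation=cv2.INTER_NEAREST))
print("gpo",grip_point_offset)
E
```

```text
mat [(array([407.5453, 207.3632]), array([390, 190,  36,  35, 961], dtype=int32)), (array([386.0688, 270.0734]), array([367, 256,  39,  29, 886], dtype=int32))]
mat [ 0.5989 -0.3018 -0.001 ]
[array([ 0.5973, -0.3003,  0.003 ]), array([ 0.5969, -0.3043,  0.003 ])]
clip [(array([317.0492, 193.9672]), array([314, 188,   7,  12,  61], dtype=int32)), (array([316.2368, 174.0789]), array([312, 172,  11,   6,  38], dtype=int32))]
clip [ 0.6001 -0.0135  0.2033]
blue [(array([284.    , 247.5385]), array([280, 245,   9,   6,  39], dtype=int32)), (array([259.3333, 184.6111]), array([257, 183,   6,   4,  18], dtype=int32))]
blue [0.4518 0.0756 0.1981]
box [0.6232 0.1293 0.0984] 5.637349777910502
box 0 [ 1.6486 -0.0449]
box 1 [0.0681 0.6567]
handle_mid 0 [-1.0159 -3.4064]
handle_mid 1 [0.55   1.7553]
lid_hinge 0 [-0.0532  1.2516]
lid_hinge 1 [-0.16   -0.5879]
lid_pointer 0 [-2.0609 -0.1065]
lid_pointer 1 [0.0186 0.8809]
mat local [-0.0666 -0.4266 -0.001 ]
clip local [-0.037  -0.1399  0.2033]
blue local [-0.1759 -0.0365  0.1981]
clip ang 0.4503758972552576
gpo 0.0187
```

View pics/crop0.png

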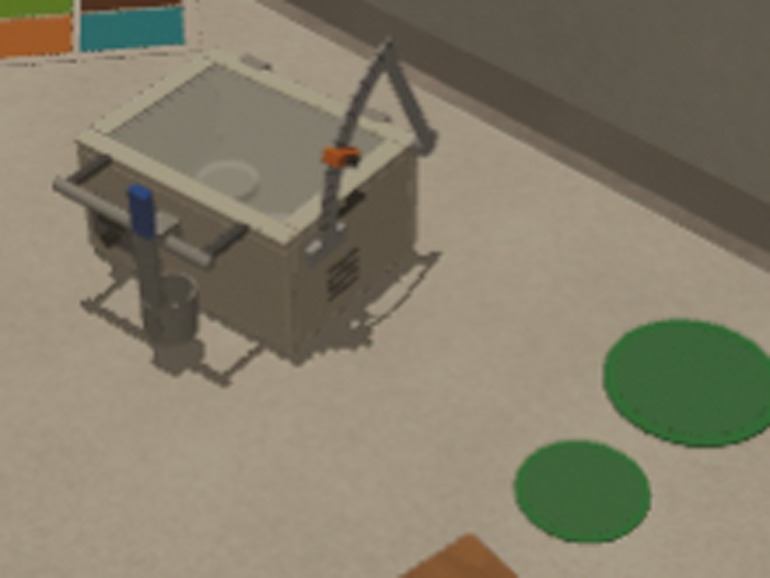

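View pics/fit.png

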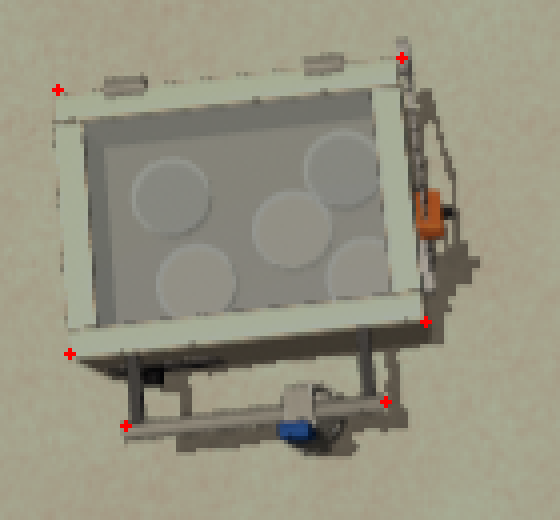

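The crop confirms the dipper, with its blue grip at crop (143,210), hanging on the bar. The small disc at crop (583,490) is the mat. The fit overlay matches the box to within 1–2 px, with yaw about 6.1° and clip angle about 0.45 rad. Next I turn the tool and go above the grip, closing along the box's x.

Request:
move_arm([
  [[0,0,0],[0,0,0.0545],0],
  [[0,0,0],[0,0,0.0545],0],
  [[0,0,0],[0,0,0.0545],0],
  [[0,0,0],[0,0,0.0545],0],
  [[0,0,0],[0,0,0.0545],0],
  [[0,0,0],[0,0,0.0545],0],
  [[0,0,0],[0,0,0.0545],0],
  [[0,0,0],[0,0,0.0545],0],
  [[0,0,0],[0,0,0.0545],0],
  [[0,0,0],[0,0,0.0545],0],
  [[0,0,0],[0,0,0],0],
])

```text
time_s: 2.82
position: [0.1982, 0.5927, 0.2226]
tcp_rot: [[-0.104, 0.995, -0.0], [0.995, 0.104, 0.0], [0.0, -0.0, -1.0]]
force: [-0.3, 0.5, 0.3]
opening: 1.001
grasp_force: 0.0
```

Request:
move_arm([
  [[-0.9,0.33,0],[0,0,0],0],
  [[-0.9,0.33,0],[0,0,0],0],
  [[-0.9,0.33,0],[0,0,0],0],
  [[-0.9,0.33,0],[0,0,0],0],
  [[-0.9,0.33,0],[0,0,0],0],
  [[-0.9,0.33,0],[0,0,0],0],
  [[-0.9,0.33,0],[0,0,0],0],
  [[-0.9,0.33,0],[0,0,0],0],
  [[-0.9,0.33,0],[0,0,0],0],
  [[-0.9,0.33,0],[0,0,0],0],
  [[-0.9,0.33,0],[0,0,0],0],
  [[-0.9,0.33,0],[0,0,0],0],
  [[-0.9,0.33,0],[0,0,0],0],
  [[-0.9,0.33,0],[0,0,0],0],
  [[-0.9,0.33,0],[0,0,0],0],
  [[-0.9,0.33,0],[0,0,0],0],
  [[-0.9,0.33,0],[0,0,0],0],
  [[-0.9,0.33,0],[0,0,0],0],
  [[-0.9,0.33,0],[0,0,0],0],
  [[0,0,0],[0,0,0],0],
])

```text
time_s: 4.48
position: [0.4434, 0.0988, 0.2231]
tcp_rot: [[-0.105, 0.994, 0.004], [0.994, 0.105, -0.002], [-0.002, 0.004, -1.0]]
force: [0.7, 0.5, 0.7]
opening: 1.002
grasp_force: 0.0
```

```bash
python3 - <<'E'
from h import *
np.set_printoptions(precision=4,suppress=True)
s=read_state();print(s["time_s"],s["position"],s["tcp_rot"],s["joint_positions"],s["force"])
cs=[capture("side"),capture("top")]
a=cs[0]["img"][120:250,200:330];b=cs[1]["img"][180:310,220:350]
im=np.hstack([cv2.resize(x,None,fx=3,fy=3,interpolation=cv2.INTER_CUBIC) for x in (a,b)])
cv2.imwrite("pics/above.png",im[:,:,::-1])
p=s["position"];print(proj(cs[0],p),proj(cs[1],p), proj(cs[0],[.452,.076,.2]))
E
```

```text
4.4833 [0.4434 0.0988 0.2231] [[-0.1052  0.9944  0.0044]
 [ 0.9945  0.1052 -0.0019]
 [-0.0024  0.0041 -1.    ]] [ -1.5075  16.9862 105.7938  -0.1238  56.9666  -7.4775] [0.748  0.5486 0.653 ]
[[251.172  175.7893]] [[274.3008 249.8057]] [[259.099  184.0364]]
```

View pics/above.png

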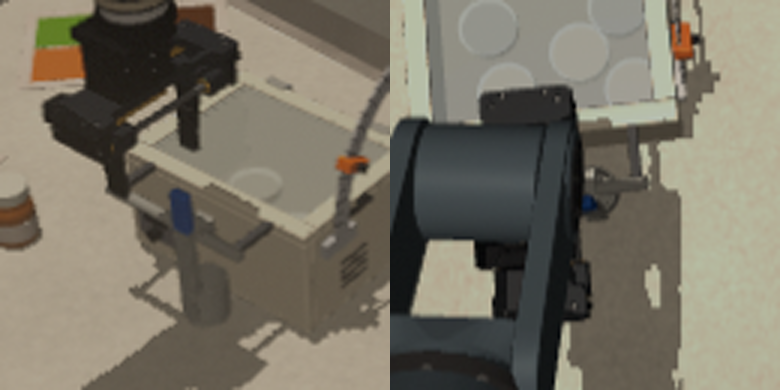

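The fingers are above the bar with the blue grip at crop (182,212), about 24 mm further along the tool's −x. I'll correct for that, descend and close.

Request:
move_arm([
  [[-0.4,0.1,0],[0,0,0],0],
  [[-0.4,0.1,0],[0,0,0],0],
  [[0,0,0],[0,0,0],0],
  [[0,0,0.4],[0,0,0],0],
  [[0,0,0.4],[0,0,0],0],
  [[0,0,0.4],[0,0,0],0],
  [[0,0,0.4],[0,0,0],0],
  [[0,0,0.3],[0,0,0],0],
  [[0,0,0.17],[0,0,0],0],
  [[0,0,0],[0,0,0],0],
  [[0,0,0],[0,0,0],0],
])

```text
time_s: 5.5
position: [0.448, 0.0802, 0.1605]
tcp_rot: [[-0.108, 0.994, -0.001], [0.994, 0.108, 0.0], [0.0, -0.001, -1.0]]
force: [0.5, 0.3, 0.3]
opening: 1.003
grasp_force: 0.0
```

```bash
python3 - <<'E'
from h import *
c=capture("side"); save(c,"down.png",(215,130,315,230),5)
E
```

```text
(no output)
```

View pics/down.png

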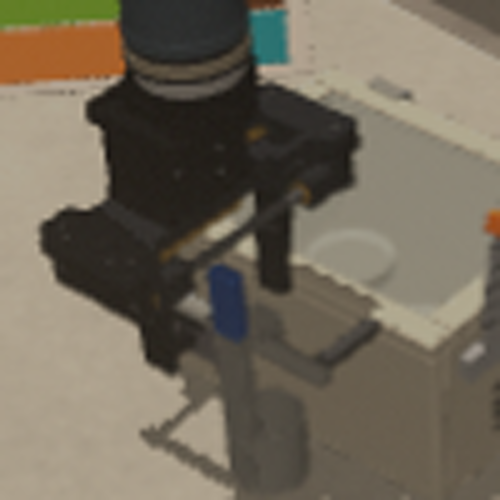

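The fingers straddle the blue grip (at zoomed (230,305)), about 4 mm off along the bar. I'll fix that and close.

Request:
move_arm([
  [[-0.15,0.1,0],[0,0,0],0],
  [[0,0,0],[0,0,0],0],
  [[0,0,0],[0,0,0],1],
  [[0,0,0],[0,0,0],1],
  [[0,0,0],[0,0,0],1],
  [[0,0,0],[0,0,0],1],
  [[0,0,0],[0,0,0],1],
  [[0,0,0],[0,0,0],1],
  [[0,0,0],[0,0,0],1],
  [[0,0,0],[0,0,0],1],
  [[0,0,0],[0,0,0],1],
  [[0,0,0],[0,0,0],1],
])

```text
time_s: 6.55
position: [0.4518, 0.0752, 0.1604]
tcp_rot: [[-0.106, 0.994, -0.0], [0.994, 0.106, 0.0], [0.0, -0.0, -1.0]]
force: [0.0, -0.8, 0.1]
opening: 0.325
grasp_force: 0.0
```

Request:
move_arm([
  [[0,0,0],[0,0,0],1],
  [[0,0,0],[0,0,0],1],
  [[0,0,0],[0,0,0],1],
  [[0,0,0],[0,0,0],1],
  [[0,0,0],[0,0,0],1],
  [[0,0,0],[0,0,0],1],
  [[0,0,0],[0,0,0],1],
])

```text
time_s: 7.13
position: [0.4525, 0.0752, 0.1607]
tcp_rot: [[-0.106, 0.994, 0.002], [0.994, 0.106, -0.0], [-0.0, 0.001, -1.0]]
force: [1.5, -0.2, 2.1]
opening: 0.137
grasp_force: 30.0
```

Gripped: the opening of 12 mm matches the grip. I lift 27 mm, then draw back.

Request:
move_arm([
  [[0,0,-0.2],[0,0,0],1],
  [[0,0,-0.3],[0,0,0],1],
  [[0,0,-0.3],[0,0,0],1],
  [[0,0,-0.1],[0,0,0],1],
  [[0,0,0],[0,0,0],1],
  [[0,0,0],[0,0,0],1],
  [[0,0,0],[0,0,0],1],
])

```text
time_s: 7.72
position: [0.4514, 0.0753, 0.1874]
tcp_rot: [[-0.106, 0.994, -0.001], [0.994, 0.106, 0.0], [0.0, -0.001, -1.0]]
force: [0.2, -0.1, -1.6]
opening: 0.139
grasp_force: 30.0
```

Request:
move_arm([
  [[0,-0.2,0],[0,0,0],1],
  [[0,-0.3,0],[0,0,0],1],
  [[0,-0.3,0],[0,0,0],1],
  [[0,-0.3,0],[0,0,0],1],
  [[0,-0.3,0],[0,0,0],1],
  [[0,-0.3,0],[0,0,0],1],
  [[0,-0.3,0],[0,0,0],1],
  [[0,-0.2,0],[0,0,0],1],
  [[0,-0.15,0],[0,0,0],1],
  [[0,0,0],[0,0,0],1],
  [[0,0,0],[0,0,0],1],
])

```text
time_s: 8.63
position: [0.382, 0.0677, 0.1876]
tcp_rot: [[-0.106, 0.994, 0.001], [0.994, 0.106, -0.0], [-0.0, 0.001, -1.0]]
force: [0.6, 0.0, -1.1]
opening: 0.136
grasp_force: 30.0
```

```bash
python3 - <<'E'
from h import *
c=capture("side"); save(c,"drawn.png",(200,110,340,250),4)
s=read_state(); print(s["joint_positions"],s["force"])
E
```

```text
[-6.58038460e+00  1.55840885e+01  1.16580626e+02  3.36926085e-03
  4.77633959e+01 -1.26789402e+01] [ 0.63317487 -0.0769787  -1.04186627]
```

View pics/drawn.png

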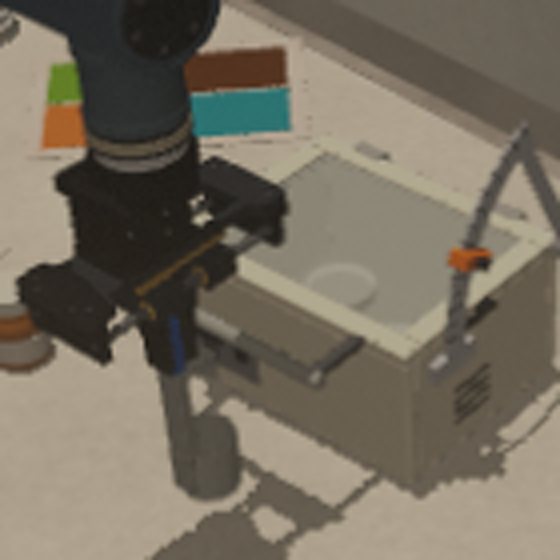

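The dipper hangs free in the fingers at zoomed (190,430), clear of the bar, and the lid is shut. Next: up, then over to the mat.

Request:
move_arm([
  [[0,0,-0.3],[0,0,0],1],
  [[0,0,-0.5],[0,0,0],1],
  [[0,0,-0.5],[0,0,0],1],
  [[0,0,-0.5],[0,0,0],1],
  [[0,0,-0.5],[0,0,0],1],
  [[0,0,-0.5],[0,0,0],1],
  [[0,0,-0.5],[0,0,0],1],
  [[0,0,-0.3],[0,0,0],1],
  [[0,0,-0.1],[0,0,0],1],
  [[0,0,0],[0,0,0],1],
])

```text
time_s: 9.52
position: [0.3826, 0.0677, 0.2991]
tcp_rot: [[-0.106, 0.994, 0.002], [0.994, 0.106, -0.0], [-0.0, 0.002, -1.0]]
force: [-0.2, 0.1, -0.4]
opening: 0.136
grasp_force: 30.0
```

Request:
move_arm([
  [[-0.4,0.15,0],[0,0,0],1],
  [[-0.75,0.3,0],[0,0,0],1],
  [[-0.75,0.3,0],[0,0,0],1],
  [[-0.75,0.3,0],[0,0,0],1],
  [[-0.75,0.3,0],[0,0,0],1],
  [[-0.75,0.3,0],[0,0,0],1],
  [[-0.75,0.3,0],[0,0,0],1],
  [[-0.75,0.3,0],[0,0,0],1],
  [[-0.75,0.3,0],[0,0,0],1],
  [[-0.75,0.3,0],[0,0,0],1],
  [[-0.75,0.3,0],[0,0,0],1],
  [[-0.75,0.3,0],[0,0,0],1],
  [[-0.75,0.3,0],[0,0,0],1],
  [[-0.75,0.3,0],[0,0,0],1],
  [[-0.75,0.3,0],[0,0,0],1],
  [[-0.75,0.3,0],[0,0,0],1],
  [[-0.75,0.3,0],[0,0,0],1],
  [[-0.5,0.2,0],[0,0,0],1],
  [[0,0,0],[0,0,0],1],
  [[0,0,0],[0,0,0],1],
])

```text
time_s: 11.18
position: [0.576, -0.3009, 0.2963]
tcp_rot: [[-0.105, 0.994, -0.003], [0.994, 0.105, 0.002], [0.003, -0.002, -1.0]]
force: [-0.3, 0.0, -1.5]
opening: 0.138
grasp_force: 30.0
```

Request:
move_arm([
  [[-0.1,0,0.2],[0,0,0],1],
  [[0,0,0.5],[0,0,0],1],
  [[0,0,0.5],[0,0,0],1],
  [[0,0,0.5],[0,0,0],1],
  [[0,0,0.5],[0,0,0],1],
  [[0,0,0.5],[0,0,0],1],
  [[0,0,0.5],[0,0,0],1],
  [[0,0,0.5],[0,0,0],1],
  [[0,0,0.4],[0,0,0],1],
  [[0,0,0.3],[0,0,0],1],
  [[0,0,0.3],[0,0,0],1],
  [[0,0,0.1],[0,0,0],1],
  [[0,0,0],[0,0,0],1],
  [[0,0,0],[0,0,0],1],
  [[0,0,0],[0,0,0],1],
])

```text
time_s: 12.43
position: [0.5773, -0.304, 0.1553]
tcp_rot: [[-0.106, 0.994, 0.001], [0.994, 0.106, -0.001], [-0.001, 0.001, -1.0]]
force: [0.4, 1.2, -1.3]
opening: 0.135
grasp_force: 30.0
```

```bash
python3 - <<'E'
from h import *
cs=[capture("side"),capture("top")]
a=cs[0]["img"][170:300,320:450];b=cs[1]["img"][150:280,345:475]
cv2.imwrite("pics/place.png",np.hstack([cv2.resize(x,None,fx=3,fy=3,interpolation=cv2.INTER_CUBIC) for x in (a,b)])[:,:,::-1])
s=read_state(); p=s["position"]; print(p,s["force"])
f=p+[0.0219,.0023,-.1367]
for n,c in zip("st",cs): print(n,proj(c,f),proj(c,[.5975,-.302,.003]),[(px(c,d["xy"]),d["confidence"]) for d in pinpoint(c,"dipper")])
E
```

```text
[ 0.57725754 -0.30399731  0.15533763] [-0.37589     0.1998506  -2.26826577]
s [[386.33357563 265.62733245]] [[385.58140163 269.54980007]] [(array([385.216, 268.   ]), 0.82)]
t [[408.8597393  205.96136392]] [[408.08420957 207.30508776]] []
```

View pics/place.png

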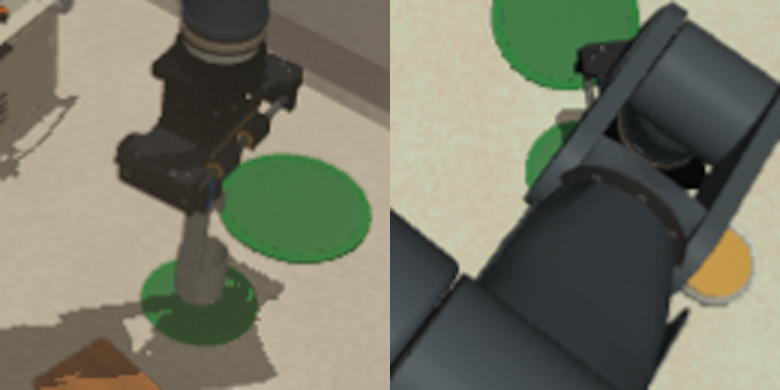

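The dipper is upright just above the small mat: cup foot at zoomed (202,300), mat centre at (200,300). I lower it gently.

Request:
move_arm([
  [[0,0,0.15],[0,0,0],1],
  [[0,0,0.15],[0,0,0],1],
  [[0,0,0.1],[0,0,0],1],
  [[0,0,0.06],[0,0,0],1],
  [[0,0,0],[0,0,0],1],
  [[0,0,0],[0,0,0],1],
  [[0,0,0],[0,0,0],1],
])

```text
time_s: 13.22
position: [0.5768, -0.3036, 0.1406]
tcp_rot: [[-0.106, 0.994, 0.0], [0.994, 0.106, 0.0], [0.0, 0.0, -1.0]]
force: [-1.1, -0.2, -1.2]
opening: 0.137
grasp_force: 30.0
```

Request:
move_arm([
  [[0,0,0.04],[0,0,0],1],
  [[0,0,0.02],[0,0,0],1],
  [[0,0,0],[0,0,0],1],
  [[0,0,0],[0,0,0],1],
])

```text
time_s: 13.55
position: [0.5771, -0.3039, 0.1399]
tcp_rot: [[-0.106, 0.994, 0.001], [0.994, 0.106, -0.001], [-0.001, 0.001, -1.0]]
force: [-0.1, 0.4, 5.8]
opening: 0.135
grasp_force: 30.0
```

Contact (5.8 N). Release.

Request:
move_arm([
  [[0,0,0],[0,0,0],0.8],
  [[0,0,0],[0,0,0],0.7],
  [[0,0,0],[0,0,0],0.6],
  [[0,0,0],[0,0,0],0.5],
  [[0,0,0],[0,0,0],0.4],
  [[0,0,0],[0,0,0],0.4],
  [[0,0,0],[0,0,0],0.4],
  [[0,0,0],[0,0,0],0.4],
  [[0,0,0],[0,0,0],0.4],
])

```text
time_s: 14.3
position: [0.5768, -0.3036, 0.1388]
tcp_rot: [[-0.106, 0.994, -0.0], [0.994, 0.106, 0.0], [0.0, -0.0, -1.0]]
force: [1.1, -0.8, 0.3]
opening: 0.591
grasp_force: 0.0
```

Request:
move_arm([
  [[0,0,-0.2],[0,0,0],0.3],
  [[0,0,-0.4],[0,0,0],0],
  [[0,0,-0.5],[0,0,0],0],
  [[0,0,-0.5],[0,0,0],0],
  [[0,0,-0.6],[0,0,0],0],
  [[0,0,-0.6],[0,0,0],0],
  [[0,0,-0.4],[0,0,0],0],
  [[0,0,0],[0,0,0],0],
])

```text
time_s: 14.97
position: [0.5787, -0.305, 0.2397]
tcp_rot: [[-0.106, 0.994, 0.007], [0.994, 0.107, -0.005], [-0.006, 0.006, -1.0]]
force: [0.2, 0.1, -0.2]
opening: 0.991
grasp_force: 0.0
```

```bash
python3 - <<'E'
from h import *
cs=[capture("side"),capture("top")]
a=cs[0]["img"][170:300,320:450];b=cs[0]["img"][130:260,225:355]
cv2.imwrite("pics/stood.png",np.hstack([cv2.resize(x,None,fx=3,fy=3,interpolation=cv2.INTER_CUBIC) for x in (a,b)])[:,:,::-1])
s=read_state(); print(s["position"],s["opening"])
for n,c in zip("st",cs):
  for l in ("dipper","dipper_mid","handle_mid"): print(n,l,[(px(c,d["xy"]),d["confidence"]) for d in pinpoint(c,l)])
E
```

```text
[ 0.57703059 -0.30376973  0.23607047] 0.9962266265056786
s dipper [(array([384.128, 273.   ]), 0.87), (array([309.824, 157.48 ]), 0.72), (array([316.224, 191.2  ]), 0.53)]
s dipper_mid [(array([387.328, 248.   ]), 0.6)]
s handle_mid [(array([258.112, 193.92 ]), 0.61)]
t dipper []
t dipper_mid []
t handle_mid [(array([273.728, 244.72 ]), 0.86)]
```

View pics/stood.png

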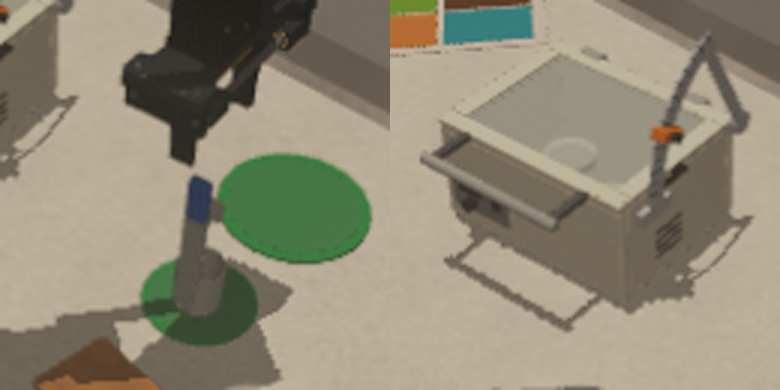

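The left panel shows the dipper standing upright on the small mat, foot at zoomed (198,300). The right panel shows the lid shut with the bar free from (427,158) to (553,218). I refine the box pose and clip angle from the picked corners.

```bash
cat > fit.py <<'E'
from h import *
from scipy.optimize import least_squares, minimize_scalar
np.set_printoptions(precision=4,suppress=True)
cs=[capture("top"),capture("side")]
L={"FL":(-.1,.13,.142),"FR":(-.1,-.13,.142),"BL":(.1,.13,.142),"BR":(.1,-.13,.142),"bl":(-.156,.095,.137),"br":(-.156,-.095,.137)}
f4=lambda u,v:(u/4+210-.4,v/4+140-.4); f3=lambda u,v:((u-390)/3+225-.33,v/3+130-.33)
obs=[("BL",0,f4(53,97)),("BR",0,f4(400,62)),("FL",0,f4(72,354)),("FR",0,f4(426,320)),("bl",0,f4(124,431)),("br",0,f4(387,403)),
("FR",1,f3(620,207)),("FL",1,f3(442,122)),("BL",1,f3(565,48)),("BR",1,f3(730,118)),("bl",1,f3(425,157)),("br",1,f3(555,219))]
def Rz(a): return np.array([[np.cos(a),-np.sin(a),0],[np.sin(a),np.cos(a),0],[0,0,1]])
W=lambda p,l: np.array(l)@Rz(p[2]).T+[p[0],p[1],0]
r=least_squares(lambda p:np.concatenate([proj(cs[k],W(p,L[l]))[0]-np.array(uv) for l,k,uv in obs]),[.623,.129,.1],loss="soft_l1")
p=r.x; print("box",p,np.degrees(p[2]),r.fun.reshape(-1,2).round(1).tolist())
print("bar mid",W(p,(-.156,0,.137)),"hinge",W(p,(.1,0,.137)))
ob=[(305,178,330,205),(303,165,330,185)]
for c,b in zip(cs,ob):
    m=cv2.inRange(cv2.cvtColor(c["img"],cv2.COLOR_RGB2HSV),(2,130,50),(20,255,255))[b[1]:b[3],b[0]:b[2]]
    ys,xs=np.nonzero(m); uv=np.array([xs.mean()+b[0],ys.mean()+b[1]])
    def hc(a):
        pts=[W(p,(.1-rr*np.cos(a)+t*np.sin(a),-.139+y,.137+rr*np.sin(a)+t*np.cos(a))) for rr in(.133,.167) for y in(-.009,.009) for t in(-.007,.007)]
        h=cv2.convexHull(proj(c,pts).astype(np.float32)); M=cv2.moments(h); return np.array([M["m10"],M["m01"]])/M["m00"],cv2.boundingRect(h)
    s=minimize_scalar(lambda a:np.sum((hc(a)[0]-uv)**2),bounds=(.3,.95),method="bounded"); print("clip",uv,len(xs),(xs.min()+b[0],ys.min()+b[1],np.ptp(xs)+1,np.ptp(ys)+1),s.x,s.fun**.5,hc(s.x))
E
python3 fit.py
```

```text
box [0.6219 0.1297 0.1076] 6.16718949665766 [[0.6, -1.0], [0.4, -1.3], [-0.4, 0.9], [0.5, 0.1], [0.3, -0.1], [0.1, -0.0], [-0.6, 0.4], [-1.5, -2.0], [-2.0, -3.3], [1.9, -0.6], [-0.6, -0.4], [0.1, 2.5]]
bar mid [0.4668 0.1129 0.137 ] hinge [0.7213 0.1404 0.137 ]
clip [317.1094 193.8906] 64 (np.int64(314), np.int64(188), np.int64(7), np.int64(12)) 0.4318438175544174 0.349178919192191 (array([316.7626, 193.9316]), (312, 187, 9, 14))
clip [316.3182 174.0455] 44 (np.int64(312), np.int64(172), np.int64(11), np.int64(6)) 0.4490555848607877 0.14445579110490736 (array([316.179 , 174.0066]), (310, 170, 13, 8))
```

Clip angle is about 0.44 rad and the bar mid is at (0.467, 0.113). I move above the bar with the fingers half closed, to clear the lid edge.

Request:
move_arm([
  [[0.4,-0.3,0],[0,0,0],0.45],
  [[0.75,-0.4,0],[0,0,0],0.45],
  [[0.75,-0.4,0],[0,0,0],0.45],
  [[0.75,-0.4,0],[0,0,0],0.45],
  [[0.75,-0.4,0],[0,0,0],0.45],
  [[0.75,-0.26,0],[0,0,0],0.45],
  [[0.75,0,0],[0,0,0],0.45],
  [[0.75,0,0],[0,0,0],0.45],
  [[0.75,0,0],[0,0,0],0.45],
  [[0.75,0,0],[0,0,0],0.45],
  [[0.75,0,0],[0,0,0],0.45],
  [[0.75,0,0],[0,0,0],0.45],
  [[0.75,0,0],[0,0,0],0.45],
  [[0.75,0,0],[0,0,0],0.45],
  [[0.75,0,0],[0,0,0],0.45],
  [[0.75,0,0],[0,0,0],0.45],
  [[0.75,0,0],[0,0,0],0.45],
  [[0.75,0,0],[0,0,0],0.45],
  [[0.75,0,0],[0,0,0],0.45],
  [[0.3,0,0],[0,0,0],0.45],
])

```text
time_s: 17.13
position: [0.4664, 0.1153, 0.2348]
tcp_rot: [[-0.108, 0.994, -0.0], [0.994, 0.108, 0.001], [0.001, -0.0, -1.0]]
force: [-0.1, -0.1, -1.2]
opening: 0.548
grasp_force: 0.0
```

Request:
move_arm([
  [[0,0,0],[0,0,0],0.45],
  [[0,0,0],[0,0,0],0.45],
  [[0,0,0],[0,0,0],0.45],
])

```text
time_s: 17.38
position: [0.4674, 0.1122, 0.2348]
tcp_rot: [[-0.106, 0.994, 0.0], [0.994, 0.106, -0.001], [-0.001, 0.0, -1.0]]
force: [-0.4, -0.4, 0.4]
opening: 0.556
grasp_force: 0.0
```

Position is right above the bar. Descend 118 mm and close.

Request:
move_arm([
  [[0,0,0.3],[0,0,0],0.45],
  [[0,0,0.4],[0,0,0],0.45],
  [[0,0,0.4],[0,0,0],0.45],
  [[0,0,0.4],[0,0,0],0.45],
  [[0,0,0.4],[0,0,0],0.45],
  [[0,0,0.4],[0,0,0],0.45],
  [[0,0,0.4],[0,0,0],0.45],
  [[0,0,0.3],[0,0,0],0.45],
  [[0,0,0.3],[0,0,0],0.45],
  [[0,0,0.3],[0,0,0],0.45],
  [[0,0,0.2],[0,0,0],0.45],
  [[0,0,0.1],[0,0,0],0.45],
  [[0,0,0],[0,0,0],0.45],
  [[0,0,0],[0,0,0],0.45],
])

```text
time_s: 18.55
position: [0.4672, 0.1131, 0.1179]
tcp_rot: [[-0.106, 0.994, 0.0], [0.994, 0.106, 0.0], [-0.0, 0.0, -1.0]]
force: [0.3, 0.6, 0.6]
opening: 0.552
grasp_force: 0.0
```

Request:
move_arm([
  [[0,0,0],[0,0,0],1],
  [[0,0,0],[0,0,0],1],
  [[0,0,0],[0,0,0],1],
  [[0,0,0],[0,0,0],1],
  [[0,0,0],[0,0,0],1],
  [[0,0,0],[0,0,0],1],
  [[0,0,0],[0,0,0],1],
  [[0,0,0],[0,0,0],1],
  [[0,0,0],[0,0,0],1],
  [[0,0,0],[0,0,0],1],
])

```text
time_s: 19.38
position: [0.4673, 0.1131, 0.118]
tcp_rot: [[-0.106, 0.994, 0.001], [0.994, 0.106, 0.0], [-0.0, 0.001, -1.0]]
force: [0.3, 0.6, 1.2]
opening: 0.149
grasp_force: 30.0
```

Bar gripped (30 N). I lift along the arc to about 0.40 rad first.

Request:
move_arm([
  [[0,0.01,-0.34],[0,0,0],1],
  [[0,0.02,-0.34],[0,0,0],1],
  [[0,0.03,-0.34],[0,0,0],1],
  [[0,0.05,-0.34],[0,0,0],1],
  [[0,0.06,-0.34],[0,0,0],1],
  [[0,0.07,-0.33],[0,0,0],1],
  [[0,0.09,-0.33],[0,0,0],1],
  [[0,0.1,-0.33],[0,0,0],1],
  [[0,0.11,-0.32],[0,0,0],1],
  [[0,0.13,-0.32],[0,0,0],1],
  [[0,0,0],[0,0,0],1],
  [[0,0,0],[0,0,0],1],
  [[0,0,0],[0,0,0],1],
])

```text
time_s: 20.47
position: [0.4859, 0.1152, 0.2167]
tcp_rot: [[-0.106, 0.994, -0.002], [0.994, 0.106, 0.0], [0.0, -0.002, -1.0]]
force: [0.4, 0.9, -2.4]
opening: 0.148
grasp_force: 30.0
```

```bash
python3 - <<'E'
from h import *
np.set_printoptions(precision=4,suppress=True)
s=read_state(); print(s["position"],s["force"],s["grasp_force"]); print("theta z",np.arcsin((s["position"][2]-.118)/.256))
cs=[capture("side"),capture("top")]
a=cs[0]["img"][140:240,250:350];b=cs[1]["img"][150:250,250:350]
cv2.imwrite("pics/lid.png",np.hstack([cv2.resize(x,None,fx=3.9,fy=3.9,interpolation=cv2.INTER_CUBIC) for x in (a,b)])[:,:,::-1])
p=[.6219,.1297,.1076]
R=np.array([[np.cos(p[2]),-np.sin(p[2]),0],[np.sin(p[2]),np.cos(p[2]),0],[0,0,1]])
W=lambda l:R@np.array(l)+[p[0],p[1],0]
for n,c in zip("st",cs):
    for l in ("lid_pointer","index_clip","handle_mid"): print(n,l,[(px(c,d["xy"]),d["confidence"]) for d in pinpoint(c,l)][:2])
    for t in (.36,.4,.44,.48): print(t,proj(c,[W((.1-.14*np.cos(t),-.135,.137+.14*np.sin(t))),W((.1-.15*np.cos(t),-.139,.137+.15*np.sin(t)))]).tolist())
E
```

```text
[0.4859 0.1152 0.2167] [ 0.3667  0.9257 -2.3649] 29.98372972011566
theta z 0.3959198002390149
s lid_pointer [(array([316.608, 176.08 ]), 0.82)]
s index_clip [(array([318.272, 175.08 ]), 0.49)]
s handle_mid [(array([256.32, 164.92]), 0.94)]
0.36 [[316.0945088620253, 177.0531198778071], [315.18607268993526, 178.07273715494318]]
0.4 [[316.502993081208, 175.35702090115427], [315.62548254561034, 176.24381655030754]]
0.44 [[316.95526707940934, 173.64735337738017], [316.11237883646095, 174.39972178577761]]
0.48 [[317.4505962750217, 171.9275011647532], [316.6459713652359, 172.54415731812352]]
t lid_pointer [(array([312.896, 190.4  ]), 0.77), (array([275.008, 198.4  ]), 0.37)]
t index_clip [(array([318.528, 197.4  ]), 0.43)]
t handle_mid [(array([268.032, 234.2  ]), 0.69)]
0.36 [[315.3388123831187, 193.19985873747677], [317.03046349147587, 196.03071406188084]]
0.4 [[315.19621975053167, 192.10491936418973], [316.8842921284879, 194.86416128770554]]
0.44 [[315.0464563651595, 190.93617955317387], [316.73017115431173, 193.6171943761544]]
0.48 [[314.8897278501299, 189.69503695975592], [316.56830234579724, 192.2912448562817]]
```

View pics/lid.png

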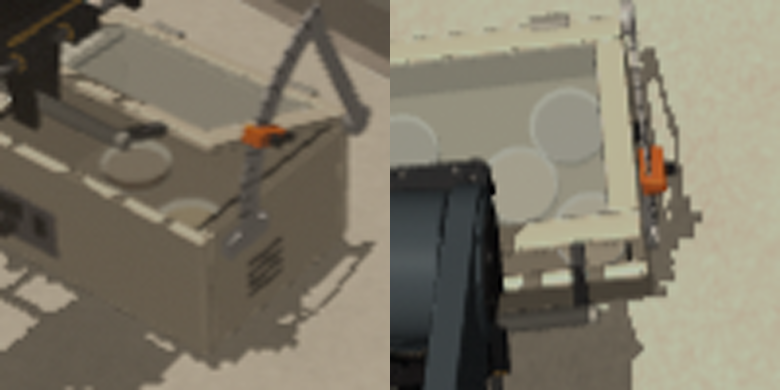

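The lid is held at about 0.40 rad. The pointer lies just below the clip (clip at side crop (262,133), fitted ~0.44 rad). A last 0.043 rad, gently.

Request:
move_arm([
  [[0,0.05,-0.11],[0,0,0],1],
  [[0,0.05,-0.11],[0,0,0],1],
  [[0,0.05,-0.11],[0,0,0],1],
  [[0,0,0],[0,0,0],1],
  [[0,0,0],[0,0,0],1],
  [[0,0,0],[0,0,0],1],
  [[0,0,0],[0,0,0],1],
  [[0,0,0],[0,0,0],1],
])

```text
time_s: 21.53
position: [0.4905, 0.1157, 0.2276]
tcp_rot: [[-0.106, 0.994, -0.002], [0.994, 0.106, -0.0], [0.0, -0.002, -1.0]]
force: [-4.9, -0.6, -1.4]
opening: 0.15
grasp_force: 30.0
```

```bash
sed -i 's/^obs=/obs=/' fit.py; python3 fit.py | grep clip; python3 - <<'E'
from h import *
s=read_state(); print(s["position"],"theta",np.arcsin((s["position"][2]-.118)/.256),s["grasp_force"],s["time_s"])
c=capture("side")
for l in ("lid_pointer","index_clip","dipper","dipper_mid"): print(l,[(px(c,d["xy"]),d["confidence"]) for d in pinpoint(c,l)][:2])
E
```

```text
clip [316.9412 193.6765] 68 (np.int64(313), np.int64(187), np.int64(8), np.int64(13)) 0.43903365153543616 0.20846857183776193 (array([316.7344, 193.7028]), (312, 187, 9, 14))
clip [316.6731 174.0385] 52 (np.int64(312), np.int64(172), np.int64(12), np.int64(6)) 0.45120347087447793 0.48426745868805177 (array([316.207, 173.907]), (310, 170, 13, 8))
[0.4904934  0.11573387 0.22752935] theta 0.44211163580763463 29.983413219451904 21.6333
lid_pointer [(array([318.4, 174.8]), 0.64)]
index_clip [(array([317.824, 173.4  ]), 0.57)]
dipper [(array([382.272, 272.88 ]), 0.68)]
dipper_mid [(array([386.176, 246.48 ]), 0.74)]
```

The lid is at 0.442 rad with the clip fitted at 0.439–0.451, the bar is gripped at rest, and the dipper is still standing. Handing in.

```bash
python3 -c "
from rig import *
print(hand_in())"
```

```text
the job is handed in; nothing more can be done
None
```

I handed the job in at about 21.7 s of the 61 s limit; the interface gave no verdict. At hand-in the dipper stood upright on the small green mat, and the gripper was still holding the lid by its bar at about 0.44 rad, with the clip measured at 0.44–0.45 rad.

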